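Seal the waxing-room canisters in order

TASK

Seal the three round canisters for the night: with a fingertip, lightly press the grey button in the middle of each lid down until it rests on the lid, first on the tallest canister, then on the one of middle height, then on the shortest. Leave the square canister's button up; do not lift, tip or shift any canister, and leave everything else on the counter where it is.

Things in the scene. Friction and masses are not known exactly. Their poses are not given: they have to be found in the camera images.
- tall: the tallest canister: round, clear walls, white lid, full of wooden sticks; body 126 mm and lid 134 mm in diameter, top of the lid 215 mm above the counter. Loose, stands on the counter. Origin: centre of its underside, z up
- tall_seal (a joint): how far the seal button of the tall canister is pressed, m: 0 = fully up (its top 20 mm above the lid), 0.012 = home, resting on the lid (its top 8 mm above the lid). It slides straight down against about 3 N of friction, has no spring and stays where it is left
- tall_seal_top (a point): centre of the top face of the tall canister's seal button, a grey disc 34 mm across and 8 mm thick on a stem in the middle of the lid; the point goes down with the button
- middle: the round canister of middle height: clear walls, white lid, holding stacked card rings; body 116 mm and lid 124 mm in diameter, top of the lid 170 mm above the counter. Loose, stands on the counter. Origin: centre of its underside, z up
- middle_seal (a joint): how far the seal button of the middle canister is pressed, m: 0 = fully up (its top 20 mm above the lid), 0.012 = home, resting on the lid (its top 8 mm above the lid). It slides straight down against about 3 N of friction, has no spring and stays where it is left
- middle_seal_top (a point): centre of the top face of the middle canister's seal button, a grey disc 34 mm across and 8 mm thick on a stem in the middle of the lid; the point goes down with the button
- short: the shortest round canister: clear walls, white lid, holding white scoops; body 106 mm and lid 114 mm in diameter, top of the lid 125 mm above the counter. Loose, stands on the counter. Origin: centre of its underside, z up
- short_seal (a joint): how far the seal button of the short canister is pressed, m: 0 = fully up (its top 20 mm above the lid), 0.012 = home, resting on the lid (its top 8 mm above the lid). It slides straight down against about 3 N of friction, has no spring and stays where it is left
- short_seal_top (a point): centre of the top face of the short canister's seal button, a grey disc 34 mm across and 8 mm thick on a stem in the middle of the lid; the point goes down with the button
- square: the only square canister, to be left alone: clear walls, white lid, 106 x 106 mm at the lid, top of the lid 150 mm above the counter. Loose, stands on the counter. Origin: centre of its underside, z up
- square_seal (a joint): how far the seal button of the square canister is pressed, m: 0 = fully up (its top 20 mm above the lid), 0.012 = home, resting on the lid (its top 8 mm above the lid). It slides straight down against about 3 N of friction, has no spring and stays where it is left
- square_seal_top (a point): centre of the top face of the square canister's seal button, a grey disc 34 mm across and 8 mm thick on a stem in the middle of the lid; the point goes down with the button
- spray: small spray bottle, 36 mm across, 137 mm tall, loose bystander; origin: centre of its underside
- jar: closed jar, 60 mm across, 55 mm tall, loose bystander; origin: centre of its underside
- dish: small white dish, 68 mm across, 35 mm tall, loose bystander; origin: centre of its underside
- collar: card ring lying flat, 72 mm across, 18 mm tall, loose bystander; origin: centre of its underside
- spatula: wooden stick lying flat, 150 x 18 x 5 mm along its own x, loose bystander; origin: centre of its underside
- tweezers: steel tweezers lying flat, 95 mm long along their own x, loose bystander; origin: mid-length, on the counter

How it is judged:
By the outcome, as a careful person would: the job done as asked, in the order asked, and still so for the second after the job is handed in, with the robot touching nothing.
It also fails if it takes over 50 s, if anything falls off the work surface, if the arm or the gripper's body presses on something with over 40 N, if the wrist force passes 120 N, or if a joint passes its speed limit or range.

ROBOT

A 7-joint arm with a two-finger parallel gripper is mounted at the origin on the work surface. World frame = base frame: x ahead of the robot, y to its left, z up, the work surface at z = 0. Lengths are in m, angles in degrees, forces in N, time in s.
With the tool pointing down it reaches from about 0.425 to 0.875 m from the base axis. Payload 4.7 kg.
Tool frame: the origin (TCP) lies at the very end of the fingers, on their centre line; the grasp point (between the pads) lies 19 mm behind it; z points along the fingers, y is the direction in which the jaws open and shut (so a half turn about z gives the same grasp; the last joint's range is limited). The gripper opens to 87 mm and grips with 3 to 60 N. Pads are 19 mm wide; open, the fingers measure 117 mm over their backs; the gripper's body (75 mm by 190 mm) begins 51 mm behind the grasp point.
Start: joints at [-73.906, 18.392, -4.016, 83.108, 1.295, 78.541, -3.26], TCP at [0.171, 0.627, 0.223] pointing down, gripper open.
Joint ranges: [-163.93, 163.93], [-17.29, 119.83], [-79.2, 71.16], [3.27, 140.29], [-89.18, 269.18], [5.43, 117.66], [-154.24, 154.24]. Speed limits (degrees/s): [147.25, 147.25, 180, 180, 180, 180, 180].

INTERFACE

Orientations are given as [roll, pitch, yaw] about the fixed x, y, z axes, in that order (R = Rz(yaw) Ry(pitch) Rx(roll)).
In Python, from cell import sensors, imaging, ticket gives the robot as it stands.
- The arm moves only by the tool carry_out, never from a script. Its argument "plan" is a list of rows, each an object of numbers: "fingers": the closure, from -1 (fully open) to 1 (shut); "dx", "dy", "dz": the shift along the tool's x, y, z normalised to -1 to 1, where 1 is 0.03 m; "rx", "ry", "rz": the turn, a rotation vector about the tool's x, y, z normalised to -1 to 1, where 1 is 10 degrees. A call has 1 to 12 rows; each row shifts and turns the commanded pose from where the row before left it, along the tool's axes as they then stand; what a row does not reach is not made up. A row lasts 1/8 s, in which the tool goes at most 62.5 mm and 10.7 degrees, less where a joint would pass 70% of its speed; a pose out of reach is approached as far as the arm can. A call with a number of a shift or a turn outside -1 to 1 is refused whole. A call with a gripper value outside its range is refused whole. The fingers move at their own pace and stop on an object; "force" is the grip in N (left out, the last holds). Time passes only in rows, so rows that do not move let the fingers close. It gives the time, the measured TCP pose, the force and the opening at its end, in the units of the state.
- sensors.get_obs(): the state, without advancing time (a new reading comes with each control period).
- imaging.read_camera(name): name is "side" or "top"; returns a dict with "color" (420x560x3 uint8, red, green, blue), "mtx" (3x3 intrinsics, pixels), "extrinsics" (4x4, takes a point from world to camera coordinates). Camera axes: x right, y down, z forward; pixel columns grow to the right and rows downward; lengths in m; the calibration is good to about 2 mm. A picture is of the moment at which its call begins. There is no depth.
- ticket.sign_off(): hands the job in, once; it reports no verdict.
The state is a dict: "time_s": time; "qpos": joint angles; "joint_velocities": joint speeds; "effort": joint torques, N m; "tool_pos": TCP position; "tool_rot": TCP orientation; "force": force on the tool from outside, world axes, zero at the start; "wrist_torque": the same for the moment, N m; "grip_width": finger opening in m.
Only numpy, scipy, OpenCV 4.12 (cv2) and the standard library are available. Lean on these libraries where they do the work, as an engineer would, in place of code of your own. Each camera call takes 0.05 s, during which the arm holds its last target.

## Working session

There is one attempt and no reset: what is moved stays moved. The work goes in short steps, Python scripts to look and compute and a tool call to move; the robot and the scene stay as the last step left them, time stands still between calls to the robot, and variables do not carry over. Pictures are saved under pics/ and viewed, and the job is handed in when it is done.

Besides the shell and the picture viewer there is one more tool, called after ">>>" as name(argument=value, ...), one argument or row to a line, values as JSON. carry_out: Moves the arm, as the interface text tells. Scaled input: -1 to 1 covers 0.03 m each way for a shift and 10 degrees each way for a turn. Its arguments: {"type":"object","properties":{"plan":{"type":"array"},"force":{"type":"number"}},"required":["plan"]}

```bash
mkdir -p pics; ls; python3 - <<'E'
from cell import sensors, imaging, ticket
import cv2
print(sensors.get_obs())
for n in("side","top"):
    d=imaging.read_camera(n); cv2.imwrite(f"pics/{n}0.png",d["color"][:,:,::-1]); print(n,d["mtx"],d["extrinsics"])
E
```

```text
pics
{'time_s': 0.0, 'qpos': array([-73.90447758,  18.43878929,  -4.01546116,  83.17586227,
         1.29505869,  78.54001797,  -3.2591243 ]), 'joint_velocities': array([ 0.04795356,  0.00930042, -0.14412118, -0.00163432,  0.09886114,
        0.06615687, -0.03639992]), 'effort': array([ 2.30906617e-04, -4.91287136e+01, -4.03555473e-01, -3.12529814e+01,
       -6.38858811e-02,  4.35153174e-02,  1.77083025e-04]), 'tool_pos': array([0.17128579, 0.62644783, 0.22145615]), 'tool_rot': array([-1.79890577e+02,  5.85158904e-03,  1.64715075e+02]), 'force': array([-0.12367949,  0.51505427, -0.11849998]), 'wrist_torque': array([-0.00560367, -0.02183741, -0.0048346 ]), 'grip_width': 0.08646536926609426}
side [[422.1209107    0.         284.27118833]
 [  0.         422.1209107  214.65187625]
 [  0.           0.           1.        ]] [[-8.55454322e-01  5.17877304e-01  1.00018897e-03  5.53291054e-01]
 [ 3.90315358e-01  6.46008378e-01 -6.55993214e-01 -9.11372027e-02]
 [-3.40370128e-01 -5.60781841e-01 -7.54766125e-01  1.15339219e+00]
 [ 0.00000000e+00  0.00000000e+00  0.00000000e+00  1.00000000e+00]]
top [[473.23079664   0.         265.93212495]
 [  0.         473.23079664 211.83015251]
 [  0.           0.           1.        ]] [[ 0.02172822 -0.99963959 -0.01576596 -0.08542386]
 [-0.9951649  -0.02011473 -0.09613651  0.58287901]
 [ 0.09578473  0.01777861 -0.99524329  1.11780782]
 [ 0.          0.          0.          1.        ]]
```

View pics/side0.png

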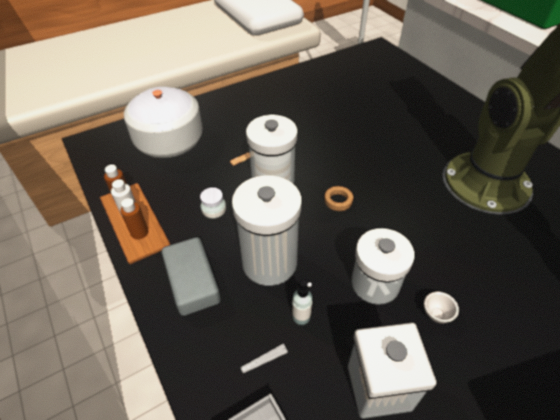

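View pics/top0.png

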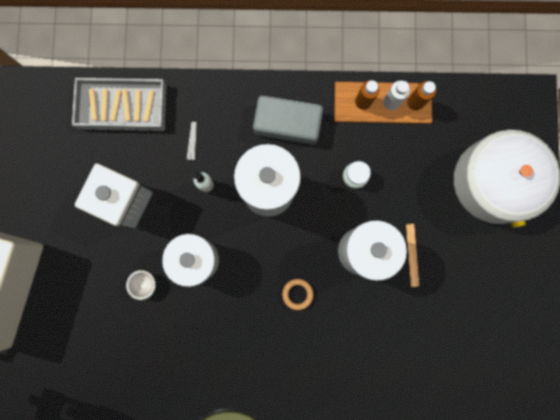

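The side view shows the buttons at about tall (266,194), middle (271,126), short (387,246) and square (397,351). In the top view they are at tall (267,175), middle (379,250), short (187,260) and square (103,193). The arm is at the left edge of the top view. Next I'll measure the buttons.

```bash
cat > h.py <<'E'
import numpy as np, cv2
from cell import sensors, imaging
def blob(img,g,r=20,thr=None):
    u,v=g; gray=cv2.cvtColor(img,cv2.COLOR_RGB2GRAY)
    x0,y0=u-r,v-r; w=gray[y0:y0+2*r,x0:x0+2*r]
    m=(w<150).astype(np.uint8)
    n,l,s,c=cv2.connectedComponentsWithStats(m)
    k=l[r,r]
    cnt=max(cv2.findContours((l==k).astype(np.uint8),0,1)[0],key=len)
    e=cv2.minAreaRect(cnt)
    return c[k]+[x0,y0],s[k],e[1]
def ray(d,p):
    E=d["extrinsics"];R,t=E[:3,:3],E[:3,3]
    c=-R.T@t; q=R.T@np.linalg.inv(d["mtx"])@[p[0],p[1],1]
    return c,q/np.linalg.norm(q)
def plane(d,p,z):
    c,q=ray(d,p); return c+q*(z-c[2])/q[2]
def tri(ds,ps):
    A=np.zeros((3,3));b=np.zeros(3)
    for d,p in zip(ds,ps):
        c,q=ray(d,p);M=np.eye(3)-np.outer(q,q);A+=M;b+=M@c
    return np.linalg.solve(A,b)
def proj(d,X):
    E=d["extrinsics"];x=d["mtx"]@(E[:3,:3]@X+E[:3,3]);return x[:2]/x[2]
E
python3 - <<'E'
from h import *
S=imaging.read_camera("side");T=imaging.read_camera("top")
np.set_printoptions(precision=4,suppress=True)
G=dict(tall=((266,194),(267,175),.235),middle=((271,126),(379,250),.19),short=((387,246),(187,260),.145),square=((397,351),(103,193),.17))
rows=[]
for n,(s,t,z) in G.items():
    a=blob(S["color"],s);b=blob(T["color"],t)
    print(n,a[0],a[1],a[2],b[0],b[1],b[2])
    print("  tri",tri([S,T],[a[0],b[0]]),"plane side",plane(S,a[0],z),"top",plane(T,b[0],z))
    for d,q in ((S,s),(T,t)):
        rows.append(cv2.resize(d["color"][q[1]-25:q[1]+25,q[0]-25:q[0]+25],(200,200),interpolation=0))
im=np.vstack([np.hstack(rows[0::2]),np.hstack(rows[1::2])])
cv2.imwrite("pics/crops.png",im[:,:,::-1])
E
```

```text
tall [265.7569 193.7182] [ 12  13  16  15 181] (14.524161338806152, 14.367987632751465) [267.2012 175.1065] [ 13  13  15  15 169] (14.230247497558594, 13.597792625427246)
  tri [ 0.6403 -0.0781  0.2261] plane side [ 0.6449 -0.0711  0.235 ] top [ 0.6382 -0.0778  0.235 ]
middle [270.9369 125.2703] [ 14  14  13  12 111] (11.180339813232422, 11.180339813232422) [378.4014 249.7887] [ 13  14  14  13 142] (12.0, 13.0)
  tri [ 0.496  -0.3109  0.1801] plane side [ 0.5027 -0.2998  0.19  ] top [ 0.4954 -0.3085  0.19  ]
short [385.6971 245.52  ] [ 11  13  16  14 175] (13.0, 15.0) [187.0076 259.8258] [ 14  14  13  13 132] (12.0, 12.0)
  tri [0.4666 0.0933 0.1369] plane side [0.4726 0.0966 0.145 ] top [0.4659 0.0925 0.145 ]
square [395.5701 350.8121] [  9  10  21  20 314] (20.50609588623047, 17.677669525146484) [103.7554 192.8921] [ 14  14  14  13 139] (12.0, 13.0)
  tri [0.6058 0.2745 0.1617] plane side [0.6099 0.2761 0.17  ] top [0.6045 0.2717 0.17  ]
```

View pics/crops.png

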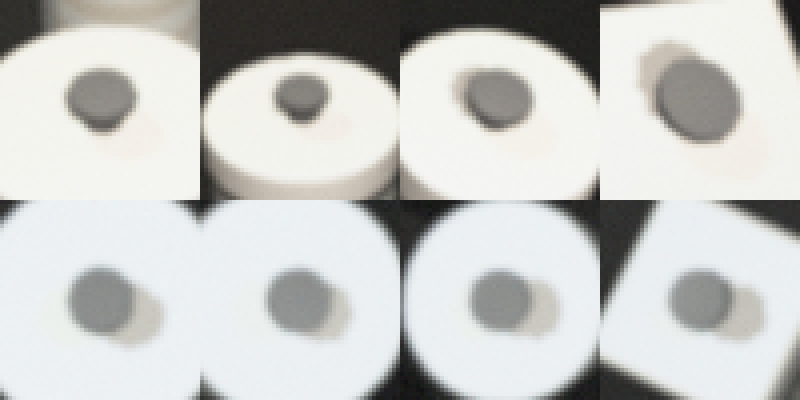

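Both views agree on the positions to within a few mm. The side blobs include the stem, so they read low, and I use the top ray at the known height: tall (0.638,-0.078), middle (0.495,-0.309), short (0.466,0.0925). All are in reach. Next I shut the fingers, rise and travel.

>>> carry_out(
  plan=[
    {"fingers": 1,"dz": -0.6},
    {"fingers": 1,"dz": -0.7},
    {"fingers": 1,"dz": -0.4},
    {"fingers": 1,"dx": -0.9,"dy": -0.8},
    {"fingers": 1,"dx": -0.9,"dy": -0.8},
    {"fingers": 1,"dx": -0.9,"dy": -0.8},
    {"fingers": 1,"dx": -0.9,"dy": -0.8},
    {"fingers": 1,"dx": -0.9,"dy": -0.8},
    {"fingers": 1,"dx": -0.9,"dy": -0.8},
    {"fingers": 1,"dx": -0.9,"dy": -0.8},
    {"fingers": 1,"dx": -0.9,"dy": -0.8},
    {"fingers": 1,"dx": -0.9,"dy": -0.8},
  ],
  force=20,
)

```text
validation failed for argument at $.pl...
```

```bash
cat > go.py <<'E'
import sys
from h import *
from scipy.spatial.transform import Rotation as Ro
P=dict(tall=(.638,-.078,.235),middle=(.495,-.309,.19),short=(.466,.0925,.145))
o=sensors.get_obs();R=Ro.from_euler("xyz",o["tool_rot"],degrees=True).as_matrix()
d=np.array(P[sys.argv[1]])-o["tool_pos"]
np.set_printoptions(precision=4,suppress=True)
print(o["time_s"],o["tool_pos"],o["tool_rot"],o["force"],o["grip_width"],"units",R.T@d/.03)
E
python3 go.py tall
```

```text
0.2 [0.1714 0.6267 0.2219] [-179.9318    0.007   164.7152] [ 0.1212 -0.3963 -0.7887] 0.08703859389656274 units [-21.1968 -18.5579  -0.4132]
```

The call was refused with a truncated message. I'll try one row with every key given.

>>> carry_out(
  plan=[
    {"fingers": 1,"dx": 0,"dy": 0,"dz": -0.6,"rx": 0,"ry": 0,"rz": 0},
  ],
  force=20,
)

```text
time_s: 0.32
tool_pos: [0.1712, 0.6259, 0.2393]
tool_rot: [-179.8, 0.0, 164.7]
force: [0.5, -0.3, 0.6]
grip_width: 0.0826
```

Every key is required in each row.

>>> carry_out(
  plan=[
    {"fingers": 1,"dx": 0,"dy": 0,"dz": -0.7,"rx": 0,"ry": 0,"rz": 0},
    {"fingers": 1,"dx": 0,"dy": 0,"dz": -0.4,"rx": 0,"ry": 0,"rz": 0},
    {"fingers": 1,"dx": -0.9,"dy": -0.8,"dz": 0,"rx": 0,"ry": 0,"rz": 0},
    {"fingers": 1,"dx": -0.9,"dy": -0.8,"dz": 0,"rx": 0,"ry": 0,"rz": 0},
    {"fingers": 1,"dx": -0.9,"dy": -0.8,"dz": 0,"rx": 0,"ry": 0,"rz": 0},
    {"fingers": 1,"dx": -0.9,"dy": -0.8,"dz": 0,"rx": 0,"ry": 0,"rz": 0},
    {"fingers": 1,"dx": -0.9,"dy": -0.8,"dz": 0,"rx": 0,"ry": 0,"rz": 0},
    {"fingers": 1,"dx": -0.9,"dy": -0.8,"dz": 0,"rx": 0,"ry": 0,"rz": 0},
    {"fingers": 1,"dx": -0.9,"dy": -0.8,"dz": 0,"rx": 0,"ry": 0,"rz": 0},
    {"fingers": 1,"dx": -0.9,"dy": -0.8,"dz": 0,"rx": 0,"ry": 0,"rz": 0},
    {"fingers": 1,"dx": -0.9,"dy": -0.8,"dz": 0,"rx": 0,"ry": 0,"rz": 0},
    {"fingers": 1,"dx": -0.9,"dy": -0.8,"dz": 0,"rx": 0,"ry": 0,"rz": 0},
  ],
)

```text
time_s: 1.82
tool_pos: [0.3692, 0.3233, 0.2743]
tool_rot: [179.9, 0.0, 164.7]
force: [-0.4, -0.6, -0.1]
grip_width: 0.0003
```

```bash
python3 go.py tall
```

```text
1.825 [0.3692 0.3233 0.2743] [179.9419   0.0245 164.7142] [-0.3617 -0.5555 -0.1119] 0.00033570446262003607 units [-12.168  -10.5431   1.3059]
```

>>> carry_out(
  plan=[
    {"fingers": 1,"dx": -1,"dy": -0.88,"dz": 0,"rx": 0,"ry": 0,"rz": 0},
    {"fingers": 1,"dx": -1,"dy": -0.88,"dz": 0,"rx": 0,"ry": 0,"rz": 0},
    {"fingers": 1,"dx": -1,"dy": -0.88,"dz": 0,"rx": 0,"ry": 0,"rz": 0},
    {"fingers": 1,"dx": -1,"dy": -0.88,"dz": 0,"rx": 0,"ry": 0,"rz": 0},
    {"fingers": 1,"dx": -1,"dy": -0.88,"dz": 0,"rx": 0,"ry": 0,"rz": 0},
    {"fingers": 1,"dx": -1,"dy": -0.88,"dz": 0,"rx": 0,"ry": 0,"rz": 0},
    {"fingers": 1,"dx": -1,"dy": -0.88,"dz": 0,"rx": 0,"ry": 0,"rz": 0},
    {"fingers": 1,"dx": -1,"dy": -0.88,"dz": 0,"rx": 0,"ry": 0,"rz": 0},
    {"fingers": 1,"dx": -1,"dy": -0.88,"dz": 0,"rx": 0,"ry": 0,"rz": 0},
    {"fingers": 1,"dx": -1,"dy": -0.88,"dz": 0,"rx": 0,"ry": 0,"rz": 0},
    {"fingers": 1,"dx": -0.8,"dy": -0.7,"dz": 0,"rx": 0,"ry": 0,"rz": 0},
    {"fingers": 1,"dx": -0.35,"dy": -0.3,"dz": 0,"rx": 0,"ry": 0,"rz": 0},
  ],
)

```text
time_s: 3.32
tool_pos: [0.6142, -0.0494, 0.2739]
tool_rot: [-180.0, 0.0, 164.6]
force: [0.0, -0.2, 0.1]
grip_width: 0.0008
```

```bash
python3 go.py tall; python3 - <<'E'
from h import *
S=imaging.read_camera("side");T=imaging.read_camera("top")
cv2.imwrite("pics/a.png",np.hstack([S["color"][90:350,150:520],T["color"][90:350,80:450]])[:,:,::-1])
E
```

```text
3.325 [ 0.6142 -0.0494  0.2739] [-179.9623    0.0232  164.5728] [ 0.0448 -0.2126  0.0781] 0.0007902238228672598 units [-1.0181 -0.7074  1.2986]
```

View pics/a.png

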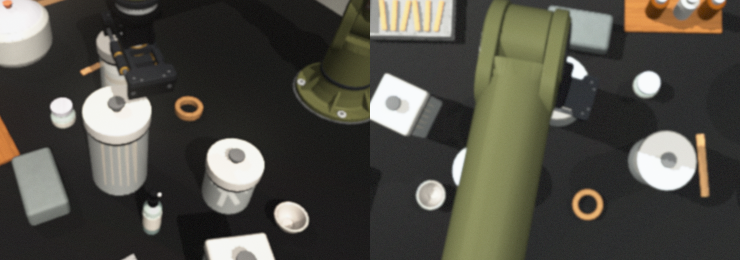

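The gripper is now just short of the tall lid (side crop about (120,70)), with nothing touched.

```bash
python3 go.py tall
```

```text
3.425 [ 0.6139 -0.0486  0.2737] [-179.9669    0.0033  164.5977] [ 0.556  -0.2072  0.5173] 0.00041417054493768173 units [-1.034  -0.7316  1.2889]
```

>>> carry_out(
  plan=[
    {"fingers": 1,"dx": -0.5,"dy": -0.36,"dz": 0,"rx": 0,"ry": 0,"rz": 0},
    {"fingers": 1,"dx": -0.53,"dy": -0.37,"dz": 0,"rx": 0,"ry": 0,"rz": 0},
    {"fingers": 1,"dx": 0,"dy": 0,"dz": 0.6,"rx": 0,"ry": 0,"rz": 0},
    {"fingers": 1,"dx": 0,"dy": 0,"dz": 0.4,"rx": 0,"ry": 0,"rz": 0},
    {"fingers": 1,"dx": 0,"dy": 0,"dz": 0,"rx": 0,"ry": 0,"rz": 0},
  ],
)

```text
time_s: 4.05
tool_pos: [0.6366, -0.0757, 0.2415]
tool_rot: [-180.0, -0.2, 164.8]
force: [0.1, -0.0, 0.6]
grip_width: 0.0003
```

```bash
python3 go.py tall; python3 - <<'E'
from h import *
S=imaging.read_camera("side")
print(proj(S,np.array([.638,-.078,.243])))
cv2.imwrite("pics/b.png",cv2.resize(S["color"][110:310,180:380],(600,600),interpolation=2)[:,:,::-1])
E
```

```text
4.05 [ 0.6366 -0.0757  0.2415] [-179.9881   -0.2038  164.7644] [ 0.0677 -0.0416  0.5943] 0.00028680527979470694 units [-0.0646 -0.061   0.2167]
[266.97437192 187.14299015]
```

View pics/b.png

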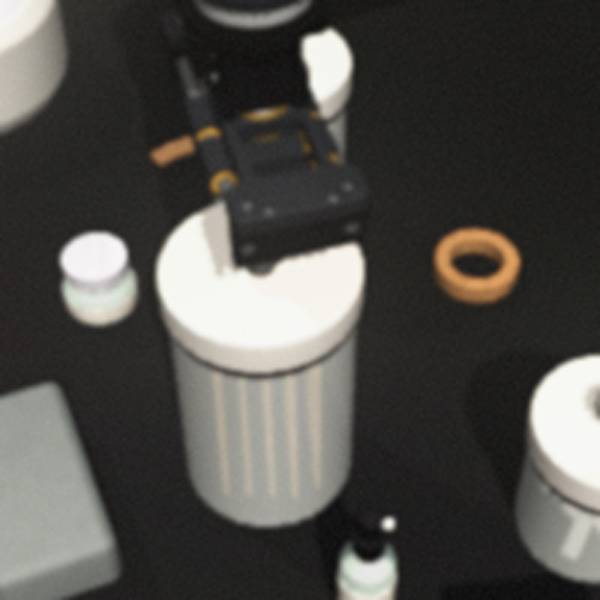

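The block hanging over the lid looks large. I'll check that it is the hand's body at its proper height and not near the lid.

```bash
python3 - <<'E'
from h import *
from scipy.spatial.transform import Rotation as Ro
S=imaging.read_camera("side");o=sensors.get_obs()
R=Ro.from_euler("xyz",o["tool_rot"],degrees=True).as_matrix()
im=cv2.resize(S["color"][70:310,160:400],(600,600),interpolation=2)
def q(p): 
    u=proj(S,o["tool_pos"]+R@np.array(p)); return tuple(int(x) for x in (u-[160,70])*2.5)
for z,c in ((-.07,(255,0,0)),(-.15,(0,255,0))):
    p=[q((sx*.0375,sy*.095,z)) for sx,sy in((1,1),(1,-1),(-1,-1),(-1,1))]
    cv2.polylines(im,[np.array(p)],True,c,1)
p=[q((sx*.0095,sy*.015,0)) for sx,sy in((1,1),(1,-1),(-1,-1),(-1,1))]
cv2.polylines(im,[np.array(p)],True,(255,0,255),1)
print(o["tool_pos"],q((0,0,0)),[q((0,0,-.05*k)) for k in range(5)])
cv2.imwrite("pics/c.png",im[:,:,::-1])
E
```

```text
[ 0.63756647 -0.07606755  0.24339622] (269, 293) [(269, 293), (267, 244), (264, 190), (262, 130), (259, 63)]
```

View pics/c.png

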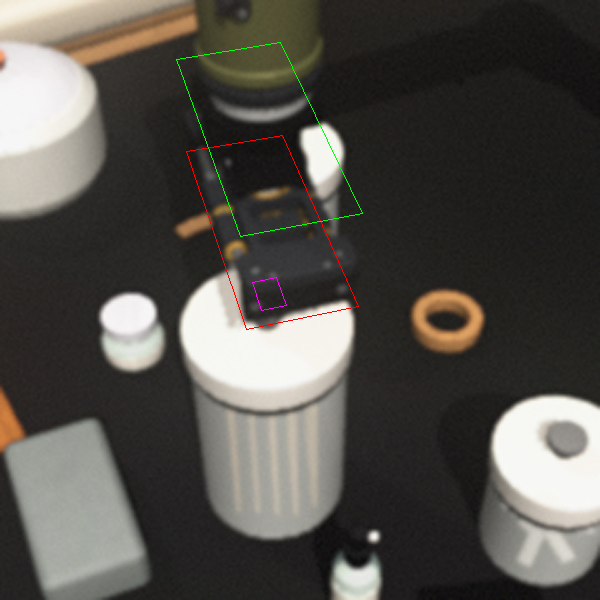

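The red outline is the body's lower rim and it matches the block, so the body clears the lid by about 70 mm. The fingertip (magenta) is over the button. Now I press gently.

>>> carry_out(
  plan=[
    {"fingers": 1,"dx": 0,"dy": 0,"dz": 0.15,"rx": 0,"ry": 0,"rz": 0},
    {"fingers": 1,"dx": 0,"dy": 0,"dz": 0.1,"rx": 0,"ry": 0,"rz": 0},
    {"fingers": 1,"dx": 0,"dy": 0,"dz": 0.1,"rx": 0,"ry": 0,"rz": 0},
    {"fingers": 1,"dx": 0,"dy": 0,"dz": 0.1,"rx": 0,"ry": 0,"rz": 0},
    {"fingers": 1,"dx": 0,"dy": 0,"dz": 0,"rx": 0,"ry": 0,"rz": 0},
  ],
)

```text
time_s: 4.78
tool_pos: [0.6378, -0.0766, 0.23]
tool_rot: [180.0, 0.0, 164.7]
force: [0.9, 0.3, 2.0]
grip_width: 0.0007
```

```bash
python3 go.py tall
```

```text
4.775 [ 0.6378 -0.0766  0.23  ] [179.986    0.0064 164.7176] [0.9365 0.348  1.9993] 0.00067199149829685 units [-0.018  -0.0431 -0.1676]
```

Contact is made and the force is about 2–3 N. I continue in 2 mm steps.

>>> carry_out(
  plan=[
    {"fingers": 1,"dx": 0,"dy": 0,"dz": 0.07,"rx": 0,"ry": 0,"rz": 0},
    {"fingers": 1,"dx": 0,"dy": 0,"dz": 0.07,"rx": 0,"ry": 0,"rz": 0},
    {"fingers": 1,"dx": 0,"dy": 0,"dz": 0,"rx": 0,"ry": 0,"rz": 0},
  ],
)

```text
time_s: 5.15
tool_pos: [0.6378, -0.0766, 0.2256]
tool_rot: [180.0, 0.0, 164.7]
force: [-1.0, 0.5, 1.9]
grip_width: 0.0002
```

>>> carry_out(
  plan=[
    {"fingers": 1,"dx": 0,"dy": 0,"dz": 0.07,"rx": 0,"ry": 0,"rz": 0},
    {"fingers": 1,"dx": 0,"dy": 0,"dz": 0,"rx": 0,"ry": 0,"rz": 0},
  ],
)

```text
time_s: 5.4
tool_pos: [0.6378, -0.0766, 0.2235]
tool_rot: [180.0, 0.0, 164.7]
force: [0.1, 1.2, 1.4]
grip_width: 0.0005
```

>>> carry_out(
  plan=[
    {"fingers": 1,"dx": 0,"dy": 0,"dz": 0.04,"rx": 0,"ry": 0,"rz": 0},
    {"fingers": 1,"dx": 0,"dy": 0,"dz": 0,"rx": 0,"ry": 0,"rz": 0},
  ],
)

```text
time_s: 5.65
tool_pos: [0.6379, -0.0766, 0.2235]
tool_rot: [180.0, 0.0, 164.7]
force: [-1.7, 1.5, 6.3]
grip_width: 0.0004
```

The height stopped at 0.2235 while the force rose to 6.3 N, so the tall button is home. I rise and move to the middle canister.

>>> carry_out(
  plan=[
    {"fingers": 1,"dx": 0,"dy": 0,"dz": -0.4,"rx": 0,"ry": 0,"rz": 0},
    {"fingers": 1,"dx": 0,"dy": 0,"dz": -0.7,"rx": 0,"ry": 0,"rz": 0},
    {"fingers": 1,"dx": 0.25,"dy": -0.85,"dz": 0,"rx": 0,"ry": 0,"rz": 0},
    {"fingers": 1,"dx": 0.25,"dy": -0.85,"dz": 0,"rx": 0,"ry": 0,"rz": 0},
    {"fingers": 1,"dx": 0.25,"dy": -0.85,"dz": 0,"rx": 0,"ry": 0,"rz": 0},
    {"fingers": 1,"dx": 0.25,"dy": -0.85,"dz": 0,"rx": 0,"ry": 0,"rz": 0},
    {"fingers": 1,"dx": 0.25,"dy": -0.85,"dz": 0,"rx": 0,"ry": 0,"rz": 0},
    {"fingers": 1,"dx": 0.25,"dy": -0.85,"dz": 0,"rx": 0,"ry": 0,"rz": 0},
    {"fingers": 1,"dx": 0.25,"dy": -0.85,"dz": 0,"rx": 0,"ry": 0,"rz": 0},
    {"fingers": 1,"dx": 0.25,"dy": -0.85,"dz": 0,"rx": 0,"ry": 0,"rz": 0},
    {"fingers": 1,"dx": 0.25,"dy": -0.85,"dz": 0,"rx": 0,"ry": 0,"rz": 0},
    {"fingers": 1,"dx": 0.25,"dy": -0.85,"dz": 0,"rx": 0,"ry": 0,"rz": 0},
  ],
)

```text
time_s: 7.15
tool_pos: [0.4966, -0.3046, 0.2554]
tool_rot: [180.0, -0.0, 164.7]
force: [0.2, -0.7, -0.2]
grip_width: 0.0005
```

```bash
python3 - <<'E'
from h import *
S=imaging.read_camera("side");T=imaging.read_camera("top")
np.set_printoptions(precision=4,suppress=True)
b=blob(T["color"],(267,176)) ;print(b[0],plane(T,b[0],.223))
cv2.imwrite("pics/d.png",np.hstack([S["color"][90:350,150:520],T["color"][90:350,80:450]])[:,:,::-1])
E
python3 go.py middle
```

```text
[267.1736 175.9861] [ 0.6385 -0.0776  0.223 ]
7.25 [ 0.4947 -0.3074  0.2557] [-179.9222   -0.011   164.3178] [-0.1688 -0.9049  0.193 ] 0.00036104231590260546 units [-0.0243 -0.0472  2.1909]
```

View pics/d.png

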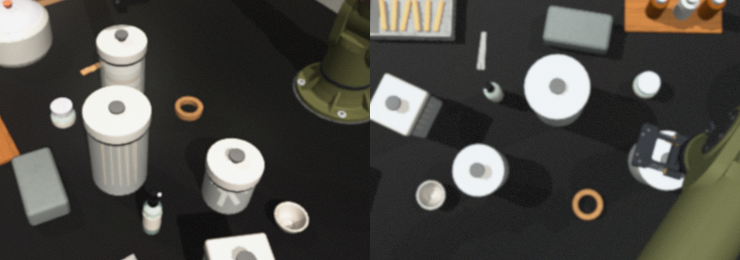

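The tall button is now flat on its lid, with no offset shadow in the top view. The canister hasn't shifted: the button is at (0.6385,-0.0776). The hand is over the middle canister. I descend to just above its button.

>>> carry_out(
  plan=[
    {"fingers": 1,"dx": -0.02,"dy": -0.05,"dz": 0.7,"rx": 0,"ry": 0,"rz": 0},
    {"fingers": 1,"dx": 0,"dy": 0,"dz": 0.7,"rx": 0,"ry": 0,"rz": 0},
    {"fingers": 1,"dx": 0,"dy": 0,"dz": 0.4,"rx": 0,"ry": 0,"rz": 0},
    {"fingers": 1,"dx": 0,"dy": 0,"dz": 0,"rx": 0,"ry": 0,"rz": 0},
  ],
)

```text
time_s: 7.75
tool_pos: [0.498, -0.3039, 0.2007]
tool_rot: [180.0, -0.1, 164.7]
force: [0.6, -0.1, 0.4]
grip_width: 0.0006
```

```bash
python3 go.py middle
```

```text
7.75 [ 0.498  -0.3039  0.2007] [179.9722  -0.0903 164.7376] [ 0.6421 -0.0895  0.4262] 0.0005805379799019579 units [ 0.0529 -0.1904  0.358 ]
```

>>> carry_out(
  plan=[
    {"fingers": 1,"dx": 0.03,"dy": -0.1,"dz": 0.15,"rx": 0,"ry": 0,"rz": 0},
    {"fingers": 1,"dx": 0,"dy": 0,"dz": 0.1,"rx": 0,"ry": 0,"rz": 0},
    {"fingers": 1,"dx": 0,"dy": 0,"dz": 0.1,"rx": 0,"ry": 0,"rz": 0},
    {"fingers": 1,"dx": 0,"dy": 0,"dz": 0.1,"rx": 0,"ry": 0,"rz": 0},
    {"fingers": 1,"dx": 0,"dy": 0,"dz": 0.07,"rx": 0,"ry": 0,"rz": 0},
    {"fingers": 1,"dx": 0,"dy": 0,"dz": 0,"rx": 0,"ry": 0,"rz": 0},
  ],
)

```text
time_s: 8.5
tool_pos: [0.4969, -0.3073, 0.186]
tool_rot: [-180.0, 0.0, 164.7]
force: [1.1, -0.3, 0.8]
grip_width: 0.0003
```

>>> carry_out(
  plan=[
    {"fingers": 1,"dx": 0,"dy": 0,"dz": 0.07,"rx": 0,"ry": 0,"rz": 0},
    {"fingers": 1,"dx": 0,"dy": 0,"dz": 0.07,"rx": 0,"ry": 0,"rz": 0},
    {"fingers": 1,"dx": 0,"dy": 0,"dz": 0,"rx": 0,"ry": 0,"rz": 0},
  ],
)

```text
time_s: 8.88
tool_pos: [0.4969, -0.3073, 0.1815]
tool_rot: [-180.0, 0.0, 164.7]
force: [0.7, -1.1, 1.4]
grip_width: 0.0004
```

>>> carry_out(
  plan=[
    {"fingers": 1,"dx": 0,"dy": 0,"dz": 0.07,"rx": 0,"ry": 0,"rz": 0},
    {"fingers": 1,"dx": 0,"dy": 0,"dz": 0,"rx": 0,"ry": 0,"rz": 0},
  ],
)

```text
time_s: 9.12
tool_pos: [0.4969, -0.3072, 0.1795]
tool_rot: [-180.0, 0.0, 164.7]
force: [1.4, -0.2, 1.9]
grip_width: 0.0008
```

>>> carry_out(
  plan=[
    {"fingers": 1,"dx": 0,"dy": 0,"dz": 0.04,"rx": 0,"ry": 0,"rz": 0},
    {"fingers": 1,"dx": 0,"dy": 0,"dz": 0,"rx": 0,"ry": 0,"rz": 0},
  ],
)

```text
time_s: 9.38
tool_pos: [0.4968, -0.3073, 0.1785]
tool_rot: [180.0, 0.0, 164.7]
force: [-0.1, -0.4, 2.3]
grip_width: 0.0004
```

>>> carry_out(
  plan=[
    {"fingers": 1,"dx": 0,"dy": 0,"dz": 0.04,"rx": 0,"ry": 0,"rz": 0},
    {"fingers": 1,"dx": 0,"dy": 0,"dz": 0,"rx": 0,"ry": 0,"rz": 0},
  ],
)

```text
time_s: 9.62
tool_pos: [0.4969, -0.3073, 0.1784]
tool_rot: [180.0, 0.0, 164.7]
force: [-0.7, 1.3, 9.0]
grip_width: 0.0005
```

The middle button is home: held at 0.1784 with the force up to 9 N. Next is the short canister.

>>> carry_out(
  plan=[
    {"fingers": 1,"dx": 0,"dy": 0,"dz": -0.4,"rx": 0,"ry": 0,"rz": 0},
    {"fingers": 1,"dx": 0,"dy": 0,"dz": -0.9,"rx": 0,"ry": 0,"rz": 0},
    {"fingers": 1,"dx": 0.34,"dy": 0.95,"dz": 0,"rx": 0,"ry": 0,"rz": 0},
    {"fingers": 1,"dx": 0.34,"dy": 0.95,"dz": 0,"rx": 0,"ry": 0,"rz": 0},
    {"fingers": 1,"dx": 0.34,"dy": 0.95,"dz": 0,"rx": 0,"ry": 0,"rz": 0},
    {"fingers": 1,"dx": 0.34,"dy": 0.95,"dz": 0,"rx": 0,"ry": 0,"rz": 0},
    {"fingers": 1,"dx": 0.34,"dy": 0.95,"dz": 0,"rx": 0,"ry": 0,"rz": 0},
    {"fingers": 1,"dx": 0.34,"dy": 0.95,"dz": 0,"rx": 0,"ry": 0,"rz": 0},
    {"fingers": 1,"dx": 0.34,"dy": 0.95,"dz": 0,"rx": 0,"ry": 0,"rz": 0},
    {"fingers": 1,"dx": 0.34,"dy": 0.95,"dz": 0,"rx": 0,"ry": 0,"rz": 0},
    {"fingers": 1,"dx": 0.34,"dy": 0.95,"dz": 0,"rx": 0,"ry": 0,"rz": 0},
    {"fingers": 1,"dx": 0.34,"dy": 0.95,"dz": 0,"rx": 0,"ry": 0,"rz": 0},
  ],
)

```text
time_s: 11.12
tool_pos: [0.4729, -0.0045, 0.2163]
tool_rot: [-180.0, -0.0, 164.7]
force: [0.1, -0.1, 0.0]
grip_width: 0.0006
```

```bash
python3 go.py short
```

```text
11.125 [ 0.4729 -0.0045  0.2163] [-179.9929   -0.0306  164.7073] [ 0.0874 -0.1418  0.0421] 0.0005826942827405461 units [1.0745 3.0583 2.3762]
```

>>> carry_out(
  plan=[
    {"fingers": 1,"dx": 0.36,"dy": 0.9,"dz": 0,"rx": 0,"ry": 0,"rz": 0},
    {"fingers": 1,"dx": 0.36,"dy": 0.9,"dz": 0,"rx": 0,"ry": 0,"rz": 0},
    {"fingers": 1,"dx": 0.25,"dy": 0.8,"dz": 0,"rx": 0,"ry": 0,"rz": 0},
    {"fingers": 1,"dx": 0.1,"dy": 0.45,"dz": 0,"rx": 0,"ry": 0,"rz": 0},
    {"fingers": 1,"dx": 0,"dy": 0,"dz": 0,"rx": 0,"ry": 0,"rz": 0},
  ],
)

```text
time_s: 11.75
tool_pos: [0.4665, 0.0917, 0.2162]
tool_rot: [-180.0, -0.0, 164.8]
force: [-0.4, 0.0, -0.3]
grip_width: 0.0002
```

```bash
python3 go.py short; python3 - <<'E'
from h import *
S=imaging.read_camera("side");T=imaging.read_camera("top")
np.set_printoptions(precision=4,suppress=True)
b=blob(T["color"],(378,251)) ;print(b[0],plane(T,b[0],.178))
cv2.imwrite("pics/e.png",np.hstack([S["color"][90:350,150:520],T["color"][90:350,80:450]])[:,:,::-1])
E
python3 go.py short
```

```text
11.75 [0.4665 0.0917 0.2162] [-179.9684   -0.0121  164.7966] [-0.3768  0.0408 -0.2988] 0.00017293705945183117 units [0.023  0.0216 2.3719]
[376.9821 249.1161] [ 0.4969 -0.3082  0.178 ]
11.85 [0.4667 0.0902 0.2162] [-179.9604    0.0029  164.6427] [0.1058 0.3946 1.0569] 0.0007280900902605325 units [0.0448 0.0704 2.3745]
```

View pics/e.png

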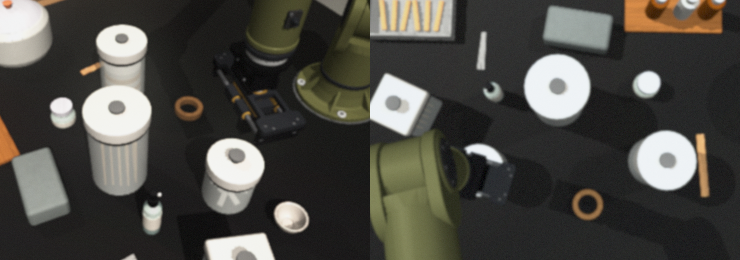

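Both pressed buttons sit flat and in place, and the hand is over the short canister. I descend.

>>> carry_out(
  plan=[
    {"fingers": 1,"dx": 0.03,"dy": 0.04,"dz": 0.7,"rx": 0,"ry": 0,"rz": 0},
    {"fingers": 1,"dx": 0,"dy": 0,"dz": 0.7,"rx": 0,"ry": 0,"rz": 0},
    {"fingers": 1,"dx": 0,"dy": 0,"dz": 0.6,"rx": 0,"ry": 0,"rz": 0},
    {"fingers": 1,"dx": 0,"dy": 0,"dz": 0,"rx": 0,"ry": 0,"rz": 0},
  ],
)

```text
time_s: 12.35
tool_pos: [0.4652, 0.0912, 0.1551]
tool_rot: [-179.9, -0.1, 164.6]
force: [0.1, 0.3, 0.5]
grip_width: 0.0007
```

```bash
python3 go.py short
```

```text
12.35 [0.4652 0.0912 0.1551] [-179.891    -0.1263  164.5986] [0.0599 0.2699 0.4927] 0.0007362664102653737 units [-0.0158  0.0504  0.3381]
```

>>> carry_out(
  plan=[
    {"fingers": 1,"dx": 0,"dy": 0.02,"dz": 0.15,"rx": 0,"ry": 0,"rz": 0},
    {"fingers": 1,"dx": 0,"dy": 0,"dz": 0.1,"rx": 0,"ry": 0,"rz": 0},
    {"fingers": 1,"dx": 0,"dy": 0,"dz": 0.1,"rx": 0,"ry": 0,"rz": 0},
    {"fingers": 1,"dx": 0,"dy": 0,"dz": 0.07,"rx": 0,"ry": 0,"rz": 0},
    {"fingers": 1,"dx": 0,"dy": 0,"dz": 0.07,"rx": 0,"ry": 0,"rz": 0},
    {"fingers": 1,"dx": 0,"dy": 0,"dz": 0,"rx": 0,"ry": 0,"rz": 0},
  ],
)

```text
time_s: 13.1
tool_pos: [0.4663, 0.0934, 0.1416]
tool_rot: [180.0, 0.0, 164.7]
force: [-0.1, -0.4, 1.3]
grip_width: 0.0005
```

>>> carry_out(
  plan=[
    {"fingers": 1,"dx": 0,"dy": 0,"dz": 0.07,"rx": 0,"ry": 0,"rz": 0},
    {"fingers": 1,"dx": 0,"dy": 0,"dz": 0.07,"rx": 0,"ry": 0,"rz": 0},
    {"fingers": 1,"dx": 0,"dy": 0,"dz": 0,"rx": 0,"ry": 0,"rz": 0},
  ],
)

```text
time_s: 13.48
tool_pos: [0.4663, 0.0933, 0.1371]
tool_rot: [180.0, 0.0, 164.7]
force: [0.0, 0.1, 0.6]
grip_width: 0.0003
```

>>> carry_out(
  plan=[
    {"fingers": 1,"dx": 0,"dy": 0,"dz": 0.07,"rx": 0,"ry": 0,"rz": 0},
    {"fingers": 1,"dx": 0,"dy": 0,"dz": 0.05,"rx": 0,"ry": 0,"rz": 0},
    {"fingers": 1,"dx": 0,"dy": 0,"dz": 0,"rx": 0,"ry": 0,"rz": 0},
  ],
)

```text
time_s: 13.85
tool_pos: [0.4663, 0.0933, 0.1336]
tool_rot: [180.0, 0.0, 164.7]
force: [0.3, 1.0, 0.8]
grip_width: 0.0008
```

>>> carry_out(
  plan=[
    {"fingers": 1,"dx": 0,"dy": 0,"dz": 0.03,"rx": 0,"ry": 0,"rz": 0},
    {"fingers": 1,"dx": 0,"dy": 0,"dz": 0,"rx": 0,"ry": 0,"rz": 0},
  ],
)

```text
time_s: 14.1
tool_pos: [0.4664, 0.0933, 0.1334]
tool_rot: [180.0, 0.0, 164.7]
force: [-1.5, -0.5, 5.4]
grip_width: 0.0007
```

The short button is home: held at 0.1334 with 5.4 N. I retreat up and to a clear spot so the cameras can see.

>>> carry_out(
  plan=[
    {"fingers": 1,"dx": 0,"dy": 0,"dz": -0.4,"rx": 0,"ry": 0,"rz": 0},
    {"fingers": 1,"dx": 0,"dy": 0,"dz": -0.9,"rx": 0,"ry": 0,"rz": 0},
    {"fingers": 1,"dx": 0,"dy": 0,"dz": -0.9,"rx": 0,"ry": 0,"rz": 0},
    {"fingers": 1,"dx": 0,"dy": 0,"dz": -0.4,"rx": 0,"ry": 0,"rz": 0},
    {"fingers": 1,"dx": -0.25,"dy": -0.9,"dz": 0,"rx": 0,"ry": 0,"rz": 0},
    {"fingers": 1,"dx": -0.25,"dy": -0.9,"dz": 0,"rx": 0,"ry": 0,"rz": 0},
    {"fingers": 1,"dx": -0.25,"dy": -0.9,"dz": 0,"rx": 0,"ry": 0,"rz": 0},
    {"fingers": 1,"dx": -0.25,"dy": -0.9,"dz": 0,"rx": 0,"ry": 0,"rz": 0},
    {"fingers": 1,"dx": -0.25,"dy": -0.9,"dz": 0,"rx": 0,"ry": 0,"rz": 0},
    {"fingers": 1,"dx": -0.25,"dy": -0.9,"dz": 0,"rx": 0,"ry": 0,"rz": 0},
    {"fingers": 1,"dx": -0.15,"dy": -0.6,"dz": 0,"rx": 0,"ry": 0,"rz": 0},
    {"fingers": 1,"dx": 0,"dy": 0,"dz": 0,"rx": 0,"ry": 0,"rz": 0},
  ],
)

```text
time_s: 15.6
tool_pos: [0.466, -0.0946, 0.2105]
tool_rot: [-180.0, -0.0, 164.5]
force: [-0.6, -0.1, -1.2]
grip_width: 0.0006
```

```bash
python3 - <<'E'
from h import *
S=imaging.read_camera("side");T=imaging.read_camera("top")
np.set_printoptions(precision=4,suppress=True)
for n,s,t,z in (("tall",(266,198),(267,176),.223),("middle",(271,129),(377,250),.178),("short",(387,248),(187,260),.133),("square",(397,351),(103,193),.17)):
    a=blob(S["color"],s);b=blob(T["color"],t); print(n,a[0],b[0],a[1][4],b[1][4],tri([S,T],[a[0],b[0]]),plane(T,b[0],z))
cv2.imwrite("pics/f.png",np.hstack([S["color"][90:420,150:520],T["color"][70:400,60:450]])[:,:,::-1])
o0=cv2.imread("pics/side0.png");d=cv2.absdiff(o0,S["color"][:,:,::-1]).max(2)
d2=cv2.absdiff(cv2.imread("pics/top0.png"),T["color"][:,:,::-1]).max(2)
cv2.imwrite("pics/g.png",np.hstack([d[90:420,150:520],d2[70:400,60:450]])*2)
E
```

```text
tall [266.0987 197.4474] [267.3106 176.0124] 152 161 [ 0.6402 -0.0781  0.2157] [ 0.6384 -0.0779  0.223 ]
middle [271.1446 128.3012] [377.1348 249.844 ] 83 141 [ 0.496  -0.3102  0.1715] [ 0.4954 -0.3085  0.178 ]
short [385.1481 248.6235] [188.0719 259.9209] 162 139 [0.466  0.0932 0.1261] [0.4656 0.0924 0.133 ]
square [395.5367 350.8051] [103.695  192.8156] 313 141 [0.6059 0.2745 0.1619] [0.6046 0.2719 0.17  ]
```

View pics/f.png

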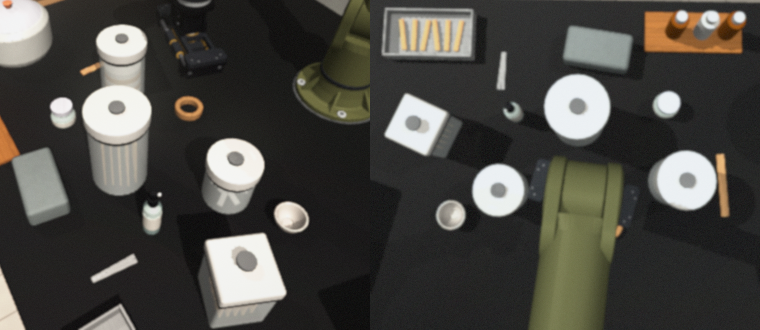

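View pics/g.png

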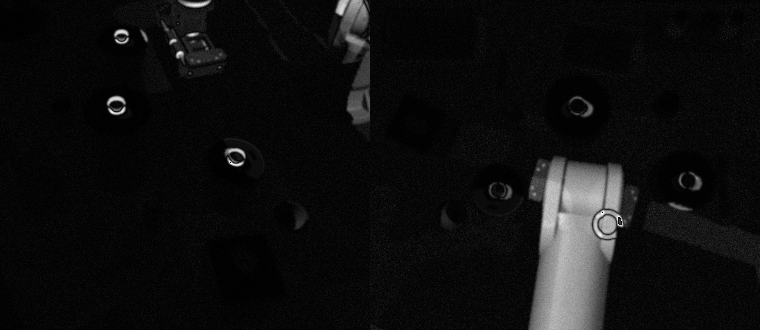

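The before/after difference shows only the three buttons changed, apart from the arm and its shadows. Their triangulated heights dropped by about 10, 9 and 11 mm, and the square canister and bystanders are unchanged. I'm handing in.

```bash
python3 -c "
from cell import ticket
print(ticket.sign_off())"
```

```text
the job is handed in; nothing more can be done
None
```

I pressed the three round canisters' seal buttons home with the closed fingertips, in the order tall, middle, short, and handed the job in at about 16 s. No verdict is reported.

**Pressing:** At the end of each press the fingertip stopped moving while the force rose above the 3 N of friction. The hold heights and forces below are the last readings of each press.

| Canister | Fingertip stopped at (expected), mm | Force, N | Button drop seen by cameras, mm |
|---|---|---|---|
| Tall | 223.5 (223) | 6.3 | 10 |
| Middle | 178.4 (178) | 9.0 | 9 |
| Short | 133.4 (133) | 5.4 | 11 |

**Disagreement:** The camera drops are a little under the 12 mm of full travel. Part of that is that the side view includes the button stems. I went by the fingertip heights and force.

**Rest of the counter:** Comparing pictures from before and after, only the three buttons changed, apart from the arm and its shadows. The button centres stayed within 1 mm, so no canister shifted. The square canister's button is still up, and everything else I could see is unmoved. The card ring is hidden under the arm in the last top view but is unchanged in the side view.

**First call:** It was refused because each row needs every key. Nothing moved.

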